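Open the box with the hidden catch

ROBOT

A 6-joint arm with a two-finger parallel gripper is mounted at the origin on the work surface; the furniture and walls round the work are solid. World frame = base frame: x ahead of the robot, y to its left, z up, the work surface at z = 0. Lengths are in mm, angles in rad, forces in N, time in s.
With the tool pointing down it reaches from about 275 to 750 mm from the base axis. Payload 10.2 kg.
Tool frame: the origin (TCP) lies on the front face of the gripper's body, between the roots of the fingers; the fingertips stand 73 mm ahead of it and the grasp point (between the pads) lies 54 mm ahead of it; z points along the fingers, y is the line along which they close (so a half turn about z gives the same grasp; the last joint's range is limited). The gripper opens to 85 mm and grips with 20 to 120 N. Pads are 22 mm wide; open, the fingers measure 114 mm over their backs; the gripper's body (76 mm by 85 mm) begins 54 mm behind the grasp point. The pads swing forward as they close: fully open they stand 13 mm farther back than shut.
Start: joints at [-1.357, 0.313, 1.498, -0, 1.331, -0.223], TCP at [222.086, -475.72, 303.894] pointing down, gripper open.
Joint ranges: [-2.94, 2.94], [-0.97, 2.17], [0.19, 2.56], [-1.23, 4.37], [0.02, 3.11], [-2.88, 2.88]. Speed limits (rad/s): [2.39, 2.39, 3.01, 3.14, 3.14, 3.14].

INTERFACE

Orientations are given as a unit quaternion [w, x, y, z].
In Python, from rig import * gives the robot as it stands.
- The arm moves only by the tool step_arm, never from a script. Its argument "plan" is a list of rows, each an object with "offset": the shift along the tool's x, y, z in cm, a list of three; "rot": the turn, a rotation vector about the tool's x, y, z in degrees, a list of three; "gripper": the finger opening in cm, from 0 to 8.54. In form: [{"offset": [x, y, z], "rot": [wx, wy, wz], "gripper": gripper}, ...]. A call has 1 to 12 rows; each row is the pose to reach, as a shift and turn from the pose commanded when the call began, along the tool's axes at that moment; what a row does not reach only later rows make up. A row lasts 1/10 s, in which the tool goes at most 50 mm and 8.59 degrees, less where a joint would pass 70% of its speed; a pose out of reach is approached as far as the arm can. A call with a gripper value outside its range is refused whole. The fingers move at their own pace and stop on an object; "squeeze" is the grip in N (left out, the last holds). Time passes only in rows, so rows that repeat a pose let the fingers close. It gives the time, the measured TCP pose, the force, the opening and the grip force at its end, in the units of the state.
- sense(): the state, without advancing time (a new reading comes with each control period).
- capture(name): name is "scene" or "top" or "wrist"; returns a dict with "color" (384x512x3 uint8, red, green, blue), "depth" (384x512 float32, mm along the optical axis (not along the pixel's ray), 0 where there is no reading), "vertical_fov" (degrees; the focal length in pixels is half the picture's height over the tangent of half this angle, whatever the lens; pixels are square), "cx", "cy" (the principal point, pixels), "k1" (the pictures are not rectified: a ray, as slopes to the right and down, at radius r is drawn at 1 + k1 r^2 times it, then the intrinsics apply), "rvec" (rotation vector, rad) and "tvec" (3), from world to camera coordinates, as OpenCV has them; the wrist camera has in their place "mount" (4x4, takes a point from camera to tool coordinates, whose origin is the TCP and whose axes are the flange's). Camera axes: x right, y down, z forward; pixel columns grow to the right and rows downward; lengths in mm; the calibration is good to about 2 mm. A picture is of the moment at which its call begins: read the wrist's pose just before it.
- finish_job(): hands the job in; it is judged then, once.
The state is a dict: "time_s": time; "joints": joint angles; "dq": joint speeds; "tau": joint torques, N m; "eef_pos": TCP position; "ee_rot": TCP orientation; "force": force on the tool from outside, world axes, zero at the start; "wrist_torque": the same for the moment, N m; "grip_width": opening from 0.0 (shut) to 1.0 (fully open); "grip_force": force on a finger pad.
Only numpy, scipy, OpenCV 4.12 (cv2) and the standard library are available. Lean on these libraries where they do the work, as an engineer would, in place of code of your own. Each camera call takes 0.05 s, during which the arm holds its last target. There are 200 camera calls.

TASK

Open the child-safe wooden box. One of the four look-alike square tiles set into the top along one side is its hidden catch button: feel across the tiles with the fingertips for the one that lies a touch lower and gives, press it in so that the lid springs up, then push the lid right back to its stop and leave it standing open. Nothing needs to be gripped or picked up: leave the salt shaker, the spice jar and the cup standing where they are.

Things in the scene. Friction and masses are not known exactly. Their poses are not given: they have to be found in the camera images.
- box: Light wooden box fixed to the worktop, 172 mm (its x) by 200 mm (its y), 89 mm high. Origin: centre of its underside; z up; +x points from the tile side to the hinge side (seen from the robot, roughly to the right). A row of four tiles runs along its -x side (see tile_row). The rest of the top, from x = -24 to +82 mm, is the lid.
- tile_row (a point): Centre of the tile row at the height of the tile tops (88 mm, level with the frame); axes as the box's. Tile centres at y = -69, -23, +23, +69 mm from here; each tile is 49 mm (x) by 45 mm (y). They look alike: three are dead solid, the fourth, anywhere in the row, is the catch button: its top lies 2 mm lower and it can be pushed straight down 6 mm.
- catch_button (a joint): Travel of the catch button, m: 0 out, 0.006 fully pressed. A spring pushes it out, about 1.5 N at first and 4.5 N fully pressed. It frees the lid at about 0.0045. (Its value does not tell where in the row it is.)
- lid (a joint): Angle of the lid, rad: 0 shut, 1.66 at its stop, just past upright. Hinge line: along the box's y, at box x = +80, z = 82 mm. Lid 7 mm thick, 200 mm wide, about 0.1 kg. Shut, it is bolted and cannot be lifted. Freed, it springs up to 0.4 to 0.7 rad and stops by hinge friction; pushed on (1 to 2 N at its edge) it stays where it is left.
- lid_edge (a point): Middle of the top of the lid's free edge (the edge beside the tiles), 103 mm from the hinge line, 6 mm above it when shut; moves with the lid. A thin steel latch plate hangs square under the lid along this edge, 20 mm deep and 180 mm wide: a face to push on.
- salt: Salt shaker, grey and clear, 44 mm across, 90 mm high, loose. Origin: centre of its underside.
- spice: Spice jar with a yellow cap, 43 mm across, 102 mm high, loose. Origin: centre of its underside.
- cup: Blue-grey cup without a handle, 66 mm across, 76 mm high, loose. Origin: centre of its underside.

How it is judged:
By the outcome, as a careful person would: the job done as asked, in the order asked, and still so for the second after the job is handed in, with the robot touching nothing.
It also fails if it takes over 54 s, if anything falls off the work surface, if the arm or the gripper's body presses on something with over 40 N, if the wrist force passes 120 N, or if a joint passes its speed limit or range.

## Working session

There is one attempt and no reset: what is moved stays moved. The work goes in short steps, Python scripts to look and compute and a tool call to move; the robot and the scene stay as the last step left them, time stands still between calls to the robot, and variables do not carry over. Pictures are saved under pics/ and viewed, at most 10 in all, crops included, and the job is handed in when it is done.

Besides the shell and the picture viewer there is one more tool, called after "Request:" as name(argument=value, ...), one argument or row to a line, values as JSON. step_arm: Moves the arm, as the interface text tells. Its arguments: {"type":"object","properties":{"plan":{"type":"array"},"squeeze":{"type":"number"}},"required":["plan"]}

```bash
mkdir -p pics; cat > h.py <<'E'
from rig import *
import numpy as np, cv2
from scipy.spatial.transform import Rotation as R
def K(c):
    h,w=c["color"].shape[:2]; f=h/2/np.tan(np.radians(c["vertical_fov"])/2)
    return f,c["cx"],c["cy"],c["k1"]
def pose(c,s=None):
    if "mount" in c:
        T=np.eye(4); q=s["ee_rot"]; T[:3,:3]=R.from_quat([q[1],q[2],q[3],q[0]]).as_matrix(); T[:3,3]=s["eef_pos"]
        M=T@np.array(c["mount"]); return M[:3,:3],M[:3,3]
    Rm=cv2.Rodrigues(np.array(c["rvec"],float))[0]; return Rm.T,-Rm.T@np.array(c["tvec"],float).ravel()
def slopes(c,uv):
    f,cx,cy,k=K(c); uv=np.atleast_2d(np.array(uv,float)); d=(uv-[cx,cy])/f; x=d.copy()
    for _ in range(20): x=d/(1+k*(x**2).sum(1,keepdims=True))
    return x
def onplane(c,uv,z,s=None):
    Rm,o=pose(c,s); d=np.c_[slopes(c,uv),np.ones(len(np.atleast_2d(uv)))]@Rm.T
    return o+d*((z-o[2])/d[:,2])[:,None]
def bydepth(c,uv,s=None):
    Rm,o=pose(c,s); uv=np.atleast_2d(uv); D=np.array([c["depth"][int(v),int(u)] for u,v in uv])
    return o+(np.c_[slopes(c,uv),np.ones(len(uv))]*D[:,None])@Rm.T
def save(n,im): cv2.imwrite("pics/"+n,im[...,::-1])
E
python3 - <<'E'
from h import *
s=sense(); print(s)
a=capture("scene");b=capture("top");
save("scene0.png",a["color"]);save("top0.png",b["color"])
for c in(a,b): print(K(c),pose(c)[1])
E
```

```text
{'time_s': 0.0, 'joints': array([-1.35741794e+00,  3.13461398e-01,  1.49849013e+00,  1.47709318e-06,
        1.33102375e+00, -2.23376670e-01]), 'dq': array([ 1.84598288e-03, -1.42381145e-03,  7.75669761e-05, -4.73689417e-04,
        9.48350891e-04, -1.41857357e-03]), 'tau': array([ 6.47597026e-04, -4.12262678e+01, -2.59748000e+01, -1.26652508e-04,
        4.09987741e-03, -7.80140965e-06]), 'eef_pos': array([ 222.03592438, -475.5324973 ,  303.30922042]), 'ee_rot': array([-6.91298493e-04,  9.76250041e-01,  2.16645747e-01,  4.17323393e-06]), 'force': array([ 0.5274193 , -0.06297136, -0.69885296]), 'wrist_torque': array([ 0.03051889, -0.05380725,  0.03486875]), 'grip_force': 0.0, 'grip_width': 0.9956233051998254}
(np.float64(476.4990159163426), 265.6214729085112, 204.12179361222053, -0.13816374714161395) [-433.44702279  620.46022774  533.53790972]
(np.float64(443.80887416750824), 252.6037468285954, 190.10229055668682, -0.12913515113108046) [ 323.86487426   76.50828188 1070.19648368]
```

View pics/scene0.png

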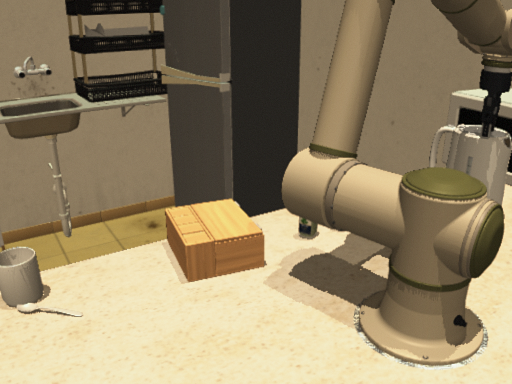

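View pics/top0.png

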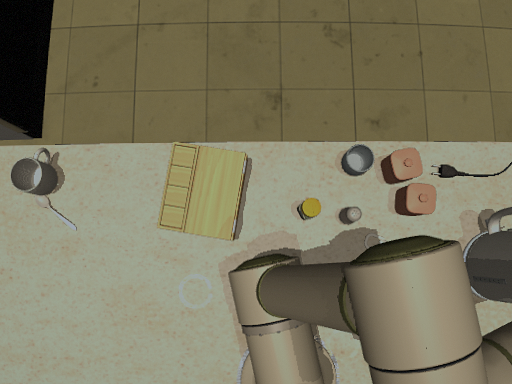

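The scene view shows the box on the left with its tile row on the far-left side. In the top view, the box corners are near (175,142), (246,152), (234,240) and (158,226). The tiles are on the left, and the spice, salt and cup are well to the right at (310,208), (351,214) and (357,160).

```bash
python3 - <<'E'
from h import *
b=capture("top"); im=b["color"]
hsv=cv2.cvtColor(im,cv2.COLOR_RGB2HSV)
D=b["depth"]
# points by depth in region
vv,uu=np.mgrid[120:260,140:270]; uv=np.c_[uu.ravel(),vv.ravel()]
P=bydepth(b,uv); ok=(P[:,2]>75)&(P[:,2]<105)
m=np.zeros(im.shape[:2],np.uint8); m[uv[ok][:,1],uv[ok][:,0]]=255
m=cv2.morphologyEx(m,cv2.MORPH_OPEN,np.ones((5,5)))
c=max(cv2.findContours(m,0,2)[0],key=cv2.contourArea)
print("z",np.median(P[ok][:,2]))
W=onplane(b,c[:,0,:],89)[:,:2].astype(np.float32)
r=cv2.minAreaRect(W); print(r); print(cv2.boxPoints(r))
for u,v in[(310,208),(351,214),(357,160),(190,170),(220,190)]: print(bydepth(b,[(u,v)]))
# scene cross-check: top corners of box 
a=capture("scene")
print(onplane(a,[(168,208),(230,200),(263,235),(195,247)],89))
for u,v in [(220,225),(180,215),(250,230)]: print(bydepth(a,[(u,v)]))
E
```

```text
z 87.3116802421888
((441.8140869140625, 192.19775390625), (172.19020080566406, 199.12252807617188), 79.98126220703125)
[[328.79306 124.73622]
 [524.87915  90.09483]
 [554.8351  259.6593 ]
 [358.74902 294.30066]]
[[398.86972558 -45.86101258 101.6864545 ]]
[[ 385.68811715 -139.08462008   88.26262653]]
[[ 523.19167158 -176.55679796    5.71785006]]
[[487.38668044 220.08114504  88.41696063]]
[[441.45892317 152.28452957  89.75982197]]
[[550.55873459 253.76890061  89.        ]
 [515.56179889 105.94341859  89.        ]
 [312.01502686 140.65858934  89.        ]
 [339.19051025 283.11547129  89.        ]]
[[404.03200746 192.74141029  88.23181053]]
[[500.19108105 245.06060771  88.00809064]]
[[348.39649607 150.17846202  88.02955161]]
```

```bash
cat >> h.py <<'E'
C=np.array([441.8,192.2,0]); ex=np.array([-.1739,-.9848,0]); ey=np.array([.9848,-.1739,0]); ez=np.array([0,0,1.])
def W(x,y,z): return C+ex*x+ey*y+ez*z
def Rgoal(tilt):   # tool z tilted from down towards +ex, deg; tool y along box y
    t=np.radians(tilt); z=ex*np.sin(t)-ez*np.cos(t); y=ey; return np.c_[np.cross(y,z),y,z]
def go(tip,tilt,reach=73,s=None):   # tip in box coordinates -> offset cm, rotvec deg
    s=s or sense(); q=s["ee_rot"]; R0=R.from_quat([q[1],q[2],q[3],q[0]]).as_matrix(); Rg=Rgoal(tilt)
    p=W(*tip)-Rg[:,2]*reach
    print("offset",np.round(R0.T@(p-s["eef_pos"])/10,2),"rot",np.round(np.degrees(R.from_matrix(R0.T@Rg).as_rotvec()),1),"tcp goal",p.round())
def where(s=None,reach=73):
    s=s or sense(); q=s["ee_rot"]; Rm=R.from_quat([q[1],q[2],q[3],q[0]]).as_matrix(); d=s["eef_pos"]+Rm[:,2]*reach-C
    print("t",round(s["time_s"],2),"tip in box",np.round([d@ex,d@ey,d[2]],1),"F",np.round(s["force"],2),"j",np.round(s["joints"],2))
E
python3 - <<'E'
from h import *
L=[capture("top") for _ in range(4)]; b=L[0]
b["depth"]=np.median([c["depth"] for c in L],0)
vv,uu=np.mgrid[130:250,150:255]; uv=np.c_[uu.ravel(),vv.ravel()]; P=bydepth(b,uv)
x=(P-C)@ex; y=(P-C)@ey; z=P[:,2]
l=(x>-15)&(x<75)&(abs(y)<90)&(z>70); A=np.c_[x,y,np.ones_like(x)]; k=np.linalg.lstsq(A[l],z[l],rcond=None)[0]; r=z-A@k
for t in(-69,-23,23,69):
    m=(abs(x+55)<16)&(abs(y-t)<14); print(t,m.sum(),np.median(r[m]),r[m].std()/m.sum()**.5)
go((-58,-69,150),0)
E
```

```text
-69 177 -2.9104278600887454 0.0780394453797289
-23 178 -0.9822306890867907 0.07187015834883967
23 173 -0.9137606428535605 0.07790054546611919
69 169 -0.7821879573712209 0.0715233699352518
offset [ 45.84 -59.93   8.09] rot [ -0.  -0. -55.] tcp goal [384. 261. 223.]
```

```bash
python3 -c "
from h import *
go((-58,69,150),0)"
```

```text
offset [ 57.14 -52.01   8.09] rot [ -0.  -0. -55.] tcp goal [520. 237. 223.]
```

Request:
step_arm(
  plan=[
    {"offset": [57.1, -52, 3], "rot": [0, 0, -55], "gripper": 0},
    {"offset": [57.1, -52, 3], "rot": [0, 0, -55], "gripper": 0},
    {"offset": [57.1, -52, 3], "rot": [0, 0, -55], "gripper": 0},
    {"offset": [57.1, -52, 3], "rot": [0, 0, -55], "gripper": 0},
    {"offset": [57.1, -52, 3], "rot": [0, 0, -55], "gripper": 0},
    {"offset": [57.1, -52, 3], "rot": [0, 0, -55], "gripper": 0},
    {"offset": [57.1, -52, 3], "rot": [0, 0, -55], "gripper": 0},
    {"offset": [57.1, -52, 3], "rot": [0, 0, -55], "gripper": 0},
    {"offset": [57.1, -52, 3], "rot": [0, 0, -55], "gripper": 0},
    {"offset": [57.1, -52, 3], "rot": [0, 0, -55], "gripper": 0},
    {"offset": [57.1, -52, 3], "rot": [0, 0, -55], "gripper": 0},
    {"offset": [57.1, -52, 3], "rot": [0, 0, -55], "gripper": 0},
  ],
)

```text
time_s: 1.6
eef_pos: [453.4, 79.8, 280.7]
ee_rot: [0.0, 0.766, 0.643, 0.0]
force: [0.8, -1.3, 0.3]
grip_width: -0.001
grip_force: 0.0
```

```bash
python3 -c "
from h import *
where();go((-58,69,110),0)"
```

```text
t 1.6 tip in box [108.7  31.  207.7] F [ 0.76 -1.27  0.26] j [-0.08  0.19  1.72 -0.    1.23  0.09]
offset [16.66  3.82  9.78] rot [0.  0.  0.1] tcp goal [520. 237. 183.]
```

Request:
step_arm(
  plan=[
    {"offset": [16.6, 3.8, 2], "rot": [0, 0, 0], "gripper": 0},
    {"offset": [16.6, 3.8, 2], "rot": [0, 0, 0], "gripper": 0},
    {"offset": [16.6, 3.8, 2], "rot": [0, 0, 0], "gripper": 0},
    {"offset": [16.6, 3.8, 2], "rot": [0, 0, 0], "gripper": 0},
    {"offset": [16.6, 3.8, 9], "rot": [0, 0, 0], "gripper": 0},
    {"offset": [16.6, 3.8, 9], "rot": [0, 0, 0], "gripper": 0},
    {"offset": [16.6, 3.8, 9], "rot": [0, 0, 0], "gripper": 0},
    {"offset": [16.6, 3.8, 9], "rot": [0, 0, 0], "gripper": 0},
    {"offset": [16.6, 3.8, 9], "rot": [0, 0, 0], "gripper": 0},
    {"offset": [16.6, 3.8, 9], "rot": [0, 0, 0], "gripper": 0},
  ],
)

```text
time_s: 2.6
eef_pos: [519.7, 234.5, 192.1]
ee_rot: [0.001, 0.766, 0.643, 0.001]
force: [-0.1, -0.9, -0.1]
grip_width: 0.0
grip_force: 0.0
```

```bash
python3 -c "
from h import *
where();go((-58,69,91),0)"
```

```text
t 2.6 tip in box [-55.3  69.5 119.1] F [-0.08 -0.89 -0.11] j [0.22 0.52 1.5  0.   1.12 0.39]
offset [ 0.28 -0.04  2.81] rot [ 0.1 -0.1  0. ] tcp goal [520. 237. 164.]
```

Request:
step_arm(
  plan=[
    {"offset": [0.3, 0, 2.8], "rot": [0, 0, 0], "gripper": 0},
    {"offset": [0.3, 0, 2.8], "rot": [0, 0, 0], "gripper": 0},
    {"offset": [0.3, 0, 2.8], "rot": [0, 0, 0], "gripper": 0},
    {"offset": [0.3, 0, 2.8], "rot": [0, 0, 0], "gripper": 0},
  ],
)

```text
time_s: 3.0
eef_pos: [519.8, 237.4, 163.6]
ee_rot: [0.0, 0.766, 0.643, 0.0]
force: [0.6, -0.4, -0.4]
grip_width: 0.002
grip_force: 0.0
```

Request:
step_arm(
  plan=[
    {"offset": [0, 0, 0.2], "rot": [0, 0, 0], "gripper": 0},
    {"offset": [0, 0, 0.2], "rot": [0, 0, 0], "gripper": 0},
    {"offset": [0, 0, 0.2], "rot": [0, 0, 0], "gripper": 0},
  ],
)

```text
time_s: 3.3
eef_pos: [519.7, 237.4, 160.8]
ee_rot: [0.0, 0.766, 0.643, -0.0]
force: [0.9, -0.9, 0.0]
grip_width: 0.002
grip_force: 0.0
```

Request:
step_arm(
  plan=[
    {"offset": [0, 0, 0.1], "rot": [0, 0, 0], "gripper": 0},
    {"offset": [0, 0, 0.1], "rot": [0, 0, 0], "gripper": 0},
    {"offset": [0, 0, 0.1], "rot": [0, 0, 0], "gripper": 0},
  ],
)

```text
time_s: 3.6
eef_pos: [519.7, 237.5, 160.7]
ee_rot: [0.0, 0.766, 0.643, 0.0]
force: [-4.1, -1.7, 8.5]
grip_width: -0.004
grip_force: 4.3
```

Tile +69 is solid, with contact at TCP z of about 160.8. I'll feel the next one in the same way.

Request:
step_arm(
  plan=[
    {"offset": [0, 0, -0.6], "rot": [0, 0, 0], "gripper": 0},
    {"offset": [0, -4.6, -0.6], "rot": [0, 0, 0], "gripper": 0},
    {"offset": [0, -4.6, -0.6], "rot": [0, 0, 0], "gripper": 0},
    {"offset": [0, -4.6, -0.6], "rot": [0, 0, 0], "gripper": 0},
    {"offset": [0, -4.6, -0.2], "rot": [0, 0, 0], "gripper": 0},
    {"offset": [0, -4.6, 0], "rot": [0, 0, 0], "gripper": 0},
    {"offset": [0, -4.6, 0], "rot": [0, 0, 0], "gripper": 0},
    {"offset": [0, -4.6, 0], "rot": [0, 0, 0], "gripper": 0},
  ],
)

```text
time_s: 4.4
eef_pos: [475.3, 245.3, 160.6]
ee_rot: [0.0, 0.766, 0.643, 0.001]
force: [-3.4, -2.0, 12.3]
grip_width: -0.0
grip_force: 6.0
```

Request:
step_arm(
  plan=[
    {"offset": [0, 0, -0.6], "rot": [0, 0, 0], "gripper": 0},
    {"offset": [0, -4.6, -0.6], "rot": [0, 0, 0], "gripper": 0},
    {"offset": [0, -4.6, -0.6], "rot": [0, 0, 0], "gripper": 0},
    {"offset": [0, -4.6, -0.6], "rot": [0, 0, 0], "gripper": 0},
    {"offset": [0, -4.6, -0.2], "rot": [0, 0, 0], "gripper": 0},
    {"offset": [0, -4.6, 0], "rot": [0, 0, 0], "gripper": 0},
    {"offset": [0, -4.6, 0], "rot": [0, 0, 0], "gripper": 0},
    {"offset": [0, -4.6, 0], "rot": [0, 0, 0], "gripper": 0},
  ],
)

```text
time_s: 5.2
eef_pos: [430.1, 253.3, 160.6]
ee_rot: [0.0, 0.766, 0.643, 0.001]
force: [-3.8, -1.9, 14.3]
grip_width: 0.0
grip_force: 6.8
```

Request:
step_arm(
  plan=[
    {"offset": [0, 0, -0.6], "rot": [0, 0, 0], "gripper": 0},
    {"offset": [0, -4.6, -0.6], "rot": [0, 0, 0], "gripper": 0},
    {"offset": [0, -4.6, -0.6], "rot": [0, 0, 0], "gripper": 0},
    {"offset": [0, -4.6, -0.6], "rot": [0, 0, 0], "gripper": 0},
    {"offset": [0, -4.6, -0.2], "rot": [0, 0, 0], "gripper": 0},
    {"offset": [0, -4.6, 0], "rot": [0, 0, 0], "gripper": 0},
    {"offset": [0, -4.6, 0], "rot": [0, 0, 0], "gripper": 0},
    {"offset": [0, -4.6, 0], "rot": [0, 0, 0], "gripper": 0},
  ],
)

```text
time_s: 6.0
eef_pos: [384.1, 261.2, 159.4]
ee_rot: [-0.0, 0.766, 0.643, -0.0]
force: [0.4, 0.4, -0.1]
grip_width: -0.002
grip_force: 0.0
```

Three tiles are solid. Tile y = -69 gives no contact at that depth, which agrees with its lower depth reading. I'll press it first to check that it gives, then press it fully.

Request:
step_arm(
  plan=[
    {"offset": [0, 0, 0.25], "rot": [0, 0, 0], "gripper": 0},
    {"offset": [0, 0, 0.25], "rot": [0, 0, 0], "gripper": 0},
    {"offset": [0, 0, 0.25], "rot": [0, 0, 0], "gripper": 0},
  ],
)

```text
time_s: 6.3
eef_pos: [384.0, 261.4, 157.2]
ee_rot: [0.0, 0.766, 0.643, 0.0]
force: [1.6, -0.2, 0.3]
grip_width: -0.005
grip_force: 0.7
```

Request:
step_arm(
  plan=[
    {"offset": [0, 0, 0.2], "rot": [0, 0, 0], "gripper": 0},
    {"offset": [0, 0, 0.35], "rot": [0, 0, 0], "gripper": 0},
    {"offset": [0, 0, 0.35], "rot": [0, 0, 0], "gripper": 0},
    {"offset": [0, 0, 0.35], "rot": [0, 0, 0], "gripper": 0},
    {"offset": [0, 0, 0.35], "rot": [0, 0, 0], "gripper": 0},
  ],
)

```text
time_s: 6.8
eef_pos: [383.9, 261.4, 153.7]
ee_rot: [0.0, 0.766, 0.643, 0.0]
force: [1.1, -0.6, 3.1]
grip_width: -0.001
grip_force: 1.9
```

```bash
python3 - <<'E'
from h import *
where()
b=capture("top"); save("top1.png",cv2.resize(b["color"][110:270,120:300],None,fx=4,fy=4)[:600])
vv,uu=np.mgrid[130:250,150:255]; P=bydepth(b,np.c_[uu.ravel(),vv.ravel()])
x=(P-C)@ex; y=(P-C)@ey; z=P[:,2]
for y0 in(40,80):
  for x0 in range(-30,90,10):
    m=(abs(x-x0)<5)&(abs(y-y0)<15); print(y0,x0,m.sum(),np.median(z[m]).round(1) if m.any() else "")
E
```

```text
t 6.8 tip in box [-58.1 -69.   80.7] F [ 1.06 -0.63  3.07] j [ 0.34  0.37  1.86 -0.    0.91  0.52]
40 -30 57 87.6
40 -20 30 116.9
40 -10 54 132.4
40 0 68 130.0
40 10 66 124.8
40 20 69 119.3
40 30 66 113.9
40 40 65 108.4
40 50 65 102.6
40 60 62 98.2
40 70 62 92.7
40 80 81 84.2
80 -30 51 86.6
80 -20 25 116.4
80 -10 55 132.6
80 0 67 129.5
80 10 64 124.3
80 20 66 119.6
80 30 65 113.9
80 40 64 108.2
80 50 62 102.9
80 60 62 98.2
80 70 62 92.5
80 80 76 86.3
```

The lid has sprung up to about 0.5 rad. I'll work out the waypoints for a tilted approach under the latch plate and the pushing arc.

```bash
cat >> h.py <<'E'
def arc(th,tilt,back=15,half=11,push=0):
    d=np.array([-np.cos(th),np.sin(th)]); n=np.array([np.sin(th),np.cos(th)]); p=np.array([80,82])+103*d-14*n
    t=np.radians(tilt); f=np.array([np.sin(t),-np.cos(t)]); u=np.array([np.cos(t),np.sin(t)])
    return p-(half-push)*u+back*f
E
python3 - <<'E'
from h import *
go((-80,-69,125),0); go((-80,0,125),45); go((-45,0,100),45)
for th,t in[(.45,45),(.5,45),(.7,45),(.9,42),(1.1,36),(1.3,30),(1.5,22),(1.66,18)]: print(th,t,arc(th,t).round(1))
E
```

```text
offset [ 2.19  0.01 -4.43] rot [ 0. -0.  0.] tcp goal [388. 283. 198.]
offset [ 7.35  6.91 -2.28] rot [  0. -45.   0.] tcp goal [465. 322. 177.]
offset [3.85 6.91 0.22] rot [  0. -45.   0.] tcp goal [459. 287. 152.]
0.45 45 [-16.   95.8]
0.5 45 [-14.3 100.7]
0.7 45 [ -5.  119.3]
0.9 42 [  6.9 135.5]
1.1 36 [ 20.7 148.8]
1.3 30 [ 36.9 159. ]
1.5 22 [ 54.2 165.7]
1.66 18 [ 69.4 168.2]
```

Request:
step_arm(
  plan=[
    {"offset": [0.5, 0, -3.0], "rot": [0, 0, 0], "gripper": 0},
    {"offset": [2.2, 0, -4.4], "rot": [0, 0, 0], "gripper": 0},
    {"offset": [4, 2.5, -4], "rot": [0, -8, 0], "gripper": 0},
    {"offset": [6, 5, -3.5], "rot": [0, -16, 0], "gripper": 0},
    {"offset": [7.3, 6.9, -3], "rot": [0, -24, 0], "gripper": 0},
    {"offset": [7.3, 6.9, -2.3], "rot": [0, -32, 0], "gripper": 0},
    {"offset": [7.3, 6.9, -2.3], "rot": [0, -40, 0], "gripper": 0},
    {"offset": [7.3, 6.9, -2.3], "rot": [0, -45, 0], "gripper": 0},
    {"offset": [7.3, 6.9, -2.3], "rot": [0, -45, 0], "gripper": 0},
    {"offset": [7.3, 6.9, -2.3], "rot": [0, -45, 0], "gripper": 0},
    {"offset": [7.3, 6.9, -2.3], "rot": [0, -45, 0], "gripper": 0},
  ],
)

```text
time_s: 7.95
eef_pos: [464.4, 321.0, 177.0]
ee_rot: [0.245, 0.708, 0.594, -0.292]
force: [0.0, -0.2, 0.2]
grip_width: -0.002
grip_force: 0.0
```

```bash
python3 - <<'E'
from h import *
where(); go((-45,0,100),45); go((-22,0,97),45)
a=capture("scene"); save("scene1.png",cv2.resize(a["color"][100:300,120:380],None,fx=3,fy=3))
E
```

```text
t 7.95 tip in box [-7.930e+01 -1.000e-01  1.253e+02] F [ 0.   -0.16  0.23] j [ 0.57  0.78  1.23 -0.55  1.7   0.84]
offset [-0.63  0.02  4.21] rot [ 0.  -0.1 -0. ] tcp goal [459. 287. 152.]
offset [-2.05  0.02  6.05] rot [ 0.  -0.1 -0. ] tcp goal [455. 265. 149.]
```

View pics/scene1.png

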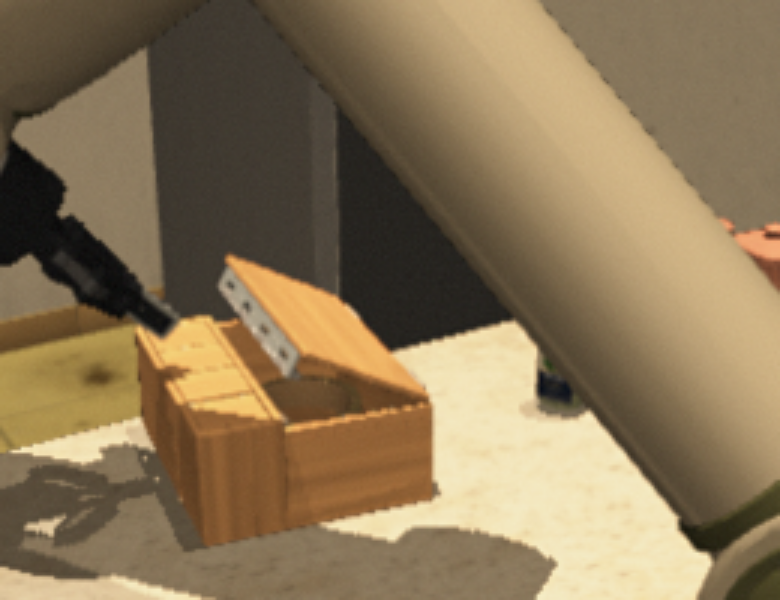

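The enlarged scene view shows the lid standing about 0.5 rad up. Its steel plate runs from about (225,270) to (290,370), and the tilted fingertip is at about (170,325), clear of it. Next I'll slide the fingertip under the plate.

Request:
step_arm(
  plan=[
    {"offset": [-0.3, 0, 2.5], "rot": [0, 0, 0], "gripper": 0},
    {"offset": [-0.6, 0, 4.2], "rot": [0, 0, 0], "gripper": 0},
    {"offset": [-0.6, 0, 4.2], "rot": [0, 0, 0], "gripper": 0},
    {"offset": [-2.05, 0, 6.0], "rot": [0, 0, 0], "gripper": 0},
    {"offset": [-2.05, 0, 6.0], "rot": [0, 0, 0], "gripper": 0},
    {"offset": [-2.05, 0, 6.0], "rot": [0, 0, 0], "gripper": 0},
  ],
)

```text
time_s: 8.6
eef_pos: [454.9, 265.7, 149.5]
ee_rot: [0.246, 0.708, 0.594, -0.292]
force: [-0.1, 0.4, 0.3]
grip_width: 0.001
grip_force: 0.0
```

```bash
python3 - <<'E'
from h import *
where()
for th,t in[(.45,45),(.5,45),(.6,45),(.7,45),(.8,43),(.9,41),(1.0,38),(1.1,35)]:
    x,z=arc(th,t); go((x,0,z),t)
E
```

```text
t 8.6 tip in box [-23.1   0.2  97.9] F [-0.1   0.39  0.31] j [ 0.5   0.73  1.41 -0.59  1.56  0.86]
offset [-0.35 -0.01  0.65] rot [ 0.1 -0.1 -0. ] tcp goal [454. 259. 147.]
offset [-0.82 -0.01  0.42] rot [ 0.1 -0.1 -0. ] tcp goal [453. 257. 152.]
offset [-1.79 -0.01  0.05] rot [ 0.1 -0.1 -0. ] tcp goal [453. 253. 162.]
offset [-2.79 -0.01 -0.23] rot [ 0.1 -0.1 -0. ] tcp goal [452. 248. 171.]
offset [-4.01 -0.01 -0.45] rot [ 0.1  1.9 -0. ] tcp goal [450. 241. 181.]
offset [-5.25 -0.01 -0.55] rot [ 0.1  3.9 -0. ] tcp goal [449. 233. 191.]
offset [-6.6  -0.01 -0.55] rot [ 0.1  6.9 -0. ] tcp goal [447. 224. 200.]
offset [-7.94 -0.   -0.43] rot [ 0.1  9.9 -0. ] tcp goal [446. 213. 209.]
```

Request:
step_arm(
  plan=[
    {"offset": [-0.4, 0, 0.6], "rot": [0, 0, 0], "gripper": 0},
    {"offset": [-0.8, 0, 0.4], "rot": [0, 0, 0], "gripper": 0},
    {"offset": [-1.3, 0, 0.2], "rot": [0, 0, 0], "gripper": 0},
    {"offset": [-1.8, 0, 0.05], "rot": [0, 0, 0], "gripper": 0},
    {"offset": [-1.8, 0, 0.05], "rot": [0, 0, 0], "gripper": 0},
  ],
)

```text
time_s: 9.1
eef_pos: [452.4, 252.3, 161.9]
ee_rot: [0.246, 0.708, 0.594, -0.292]
force: [0.3, -0.2, -0.2]
grip_width: -0.0
grip_force: 0.0
```

Request:
step_arm(
  plan=[
    {"offset": [-0.5, 0, -0.15], "rot": [0, 0, 0], "gripper": 0},
    {"offset": [-1.0, 0, -0.3], "rot": [0, 0, 0], "gripper": 0},
    {"offset": [-1.6, 0, -0.4], "rot": [0, 1, 0], "gripper": 0},
    {"offset": [-2.2, 0, -0.5], "rot": [0, 2, 0], "gripper": 0},
    {"offset": [-2.8, 0, -0.55], "rot": [0, 3, 0], "gripper": 0},
    {"offset": [-3.45, 0, -0.6], "rot": [0, 4, 0], "gripper": 0},
    {"offset": [-3.45, 0, -0.6], "rot": [0, 4, 0], "gripper": 0},
  ],
)

```text
time_s: 9.8
eef_pos: [448.9, 231.9, 190.7]
ee_rot: [0.225, 0.718, 0.602, -0.267]
force: [0.0, -0.1, -0.3]
grip_width: -0.003
grip_force: 0.0
```

```bash
cat >> h.py <<'E'
def lidang():
    b=capture("top"); vv,uu=np.mgrid[100:260,150:270]; P=bydepth(b,np.c_[uu.ravel(),vv.ravel()])
    x=(P-C)@ex; y=(P-C)@ey; z=P[:,2]; m=(x>-25)&(x<90)&(y>45)&(y<95)&(z>100)&(z<200)
    th=np.arctan2(z[m]-82,80-x[m]); print("lid",m.sum(),np.median(th).round(2), "max z",z[m].max().round())
    return b
E
python3 - <<'E'
from h import *
where(); b=lidang(); save("top2.png",cv2.resize(b["color"][90:290,110:370],None,fx=3,fy=3))
for th,t in[(.9,41),(1.0,38),(1.1,35),(1.2,32),(1.3,29),(1.4,26),(1.5,23),(1.6,20)]:
    x,z=arc(th,t); go((x,0,z),t)
E
```

```text
t 9.8 tip in box [7.400e+00 1.000e-01 1.356e+02] F [ 0.   -0.11 -0.3 ] j [ 0.44  0.61  1.49 -0.57  1.52  0.79]
lid 763 1.05 max z 174.0
offset [ 0.04  0.01 -0.07] rot [ 0. -0. -0.] tcp goal [449. 233. 191.]
offset [-1.3   0.01 -0.16] rot [ 0.  3. -0.] tcp goal [447. 224. 200.]
offset [-2.65  0.01 -0.14] rot [ 0.  6. -0.] tcp goal [446. 213. 209.]
offset [-3.98  0.01  0.01] rot [ 0.  9. -0.] tcp goal [444. 202. 216.]
offset [-5.3   0.01  0.27] rot [ 0. 12. -0.] tcp goal [442. 191. 223.]
offset [-6.58  0.01  0.65] rot [ 0. 15. -0.] tcp goal [439. 179. 228.]
offset [-7.82  0.01  1.15] rot [ 0. 18. -0.] tcp goal [437. 167. 233.]
offset [-9.    0.01  1.74] rot [ 0. 21. -0.] tcp goal [435. 154. 236.]
```

View pics/top2.png

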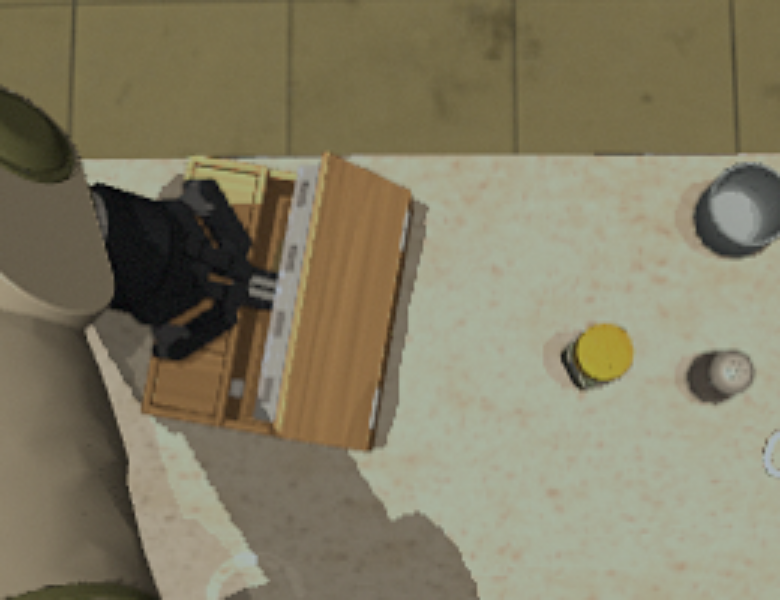

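In the enlarged top view the fingertip, near (265,290), is under the plate. The lid has swung to about 1 rad and the jars are untouched. I'll carry on along the arc.

Request:
step_arm(
  plan=[
    {"offset": [-0.65, 0, -0.1], "rot": [0, 1.5, 0], "gripper": 0},
    {"offset": [-1.3, 0, -0.15], "rot": [0, 3, 0], "gripper": 0},
    {"offset": [-2.0, 0, -0.15], "rot": [0, 4.5, 0], "gripper": 0},
    {"offset": [-2.65, 0, -0.15], "rot": [0, 6, 0], "gripper": 0},
    {"offset": [-3.3, 0, -0.1], "rot": [0, 7.5, 0], "gripper": 0},
    {"offset": [-4.0, 0, 0], "rot": [0, 9, 0], "gripper": 0},
    {"offset": [-4.65, 0, 0.15], "rot": [0, 10.5, 0], "gripper": 0},
    {"offset": [-5.3, 0, 0.3], "rot": [0, 12, 0], "gripper": 0},
    {"offset": [-5.95, 0, 0.45], "rot": [0, 13.5, 0], "gripper": 0},
    {"offset": [-6.6, 0, 0.65], "rot": [0, 15, 0], "gripper": 0},
    {"offset": [-6.6, 0, 0.65], "rot": [0, 15, 0], "gripper": 0},
  ],
)

```text
time_s: 10.95
eef_pos: [439.4, 178.4, 228.7]
ee_rot: [0.144, 0.747, 0.626, -0.172]
force: [-0.5, 0.6, 0.1]
grip_width: 0.001
grip_force: 0.0
```

```bash
python3 - <<'E'
from h import *
where(); b=lidang()
for th,t in[(1.4,26),(1.45,24),(1.5,23),(1.55,21),(1.6,20),(1.64,19),(1.66,18),(1.7,18)]:
    x,z=arc(th,t); go((x,0,z),t)
E
```

```text
t 10.95 tip in box [ 45.9   0.  163. ] F [-0.51  0.61  0.13] j [ 0.29  0.4   1.64 -0.41  1.34  0.61]
lid 359 1.49 max z 187.0
offset [ 0.03  0.   -0.01] rot [ 0. -0. -0.] tcp goal [439. 179. 228.]
offset [-0.69  0.01  0.04] rot [ 0.  2. -0.] tcp goal [438. 172. 231.]
offset [-1.3   0.01  0.14] rot [ 0.  3. -0.] tcp goal [437. 167. 233.]
offset [-2.    0.01  0.26] rot [ 0.  5. -0.] tcp goal [436. 160. 235.]
offset [-2.6   0.01  0.41] rot [ 0.  6. -0.] tcp goal [435. 154. 236.]
offset [-3.09  0.01  0.56] rot [ 0.  7. -0.] tcp goal [434. 149. 237.]
offset [-3.38  0.01  0.63] rot [ 0.  8. -0.] tcp goal [434. 146. 238.]
offset [-3.76  0.01  0.8 ] rot [ 0.  8. -0.] tcp goal [433. 142. 238.]
```

Request:
step_arm(
  plan=[
    {"offset": [-0.7, 0, 0.05], "rot": [0, 2, 0], "gripper": 0},
    {"offset": [-1.3, 0, 0.15], "rot": [0, 3, 0], "gripper": 0},
    {"offset": [-2.0, 0, 0.25], "rot": [0, 5, 0], "gripper": 0},
    {"offset": [-2.5, 0, 0.4], "rot": [0, 6, 0], "gripper": 0},
    {"offset": [-2.5, 0, 0.4], "rot": [0, 6, 0], "gripper": 0},
  ],
)

```text
time_s: 11.5
eef_pos: [435.5, 158.0, 235.6]
ee_rot: [0.109, 0.755, 0.634, -0.128]
force: [2.5, 26.4, -3.9]
grip_width: 0.001
grip_force: 13.3
```

Request:
step_arm(
  plan=[
    {"offset": [-0.3, 0, 0.1], "rot": [0, 0, 0], "gripper": 0},
    {"offset": [-0.3, 0, 0.1], "rot": [0, 0, 0], "gripper": 0},
    {"offset": [-0.3, 0, 0.1], "rot": [0, 0, 0], "gripper": 0},
  ],
)

```text
time_s: 11.8
eef_pos: [435.3, 157.1, 235.7]
ee_rot: [0.108, 0.755, 0.634, -0.125]
force: [4.0, 41.1, -2.5]
grip_width: -0.0
grip_force: 20.0
```

Request:
step_arm(
  plan=[
    {"offset": [-0.2, 0, 0.05], "rot": [0, 0, 0], "gripper": 0},
    {"offset": [-0.2, 0, 0.05], "rot": [0, 0, 0], "gripper": 0},
    {"offset": [-0.2, 0, 0.05], "rot": [0, 0, 0], "gripper": 0},
  ],
)

```text
time_s: 12.1
eef_pos: [435.1, 156.5, 235.9]
ee_rot: [0.107, 0.755, 0.635, -0.123]
force: [5.2, 52.0, -3.8]
grip_width: -0.0
grip_force: 25.3
```

The force rises steeply with almost no motion, so the lid is at its stop. I'll back off clear of it.

Request:
step_arm(
  plan=[
    {"offset": [1, 0, 0], "rot": [0, 0, 0], "gripper": 0},
    {"offset": [4, 0, -1], "rot": [0, 0, 0], "gripper": 0},
    {"offset": [8, 0, -2], "rot": [0, 0, 0], "gripper": 0},
    {"offset": [12, 0, -3], "rot": [0, 0, 0], "gripper": 0},
    {"offset": [15, 0, -5], "rot": [0, 0, 0], "gripper": 0},
    {"offset": [15, 0, -5], "rot": [0, 0, 0], "gripper": 0},
    {"offset": [15, 0, -5], "rot": [0, 0, 0], "gripper": 0},
    {"offset": [15, 0, -5], "rot": [0, 0, 0], "gripper": 0},
  ],
)

```text
time_s: 12.9
eef_pos: [461.6, 304.9, 231.3]
ee_rot: [0.112, 0.754, 0.633, -0.133]
force: [0.1, 0.4, 0.5]
grip_width: 0.002
grip_force: 0.0
```

```bash
python3 - <<'E'
from h import *
where(); lidang()
a=capture("scene"); save("scene2.png",cv2.resize(a["color"][100:300,120:380],None,fx=3,fy=3))
vv,uu=np.mgrid[100:280,150:300]; P=bydepth(a,np.c_[uu.ravel(),vv.ravel()])
x=(P-C)@ex; y=(P-C)@ey; z=P[:,2]
# inner lid face, x vs z
m=(x>55)&(x<105)&(abs(y)<90)&(z>95)&(z<165); k=np.polyfit(z[m],x[m],1); print(m.sum(),"tilt past upright",np.arctan(k[0]),"angle",np.pi/2+np.arctan(k[0]))
E
```

```text
t 12.9 tip in box [-8.950e+01 -1.000e-01  1.628e+02] F [0.08 0.44 0.49] j [ 0.46  0.54  1.38 -0.28  1.44  0.71]
lid 227 1.57 max z 188.0
822 tilt past upright 0.08884265707815377 angle 1.6596389838730503
```

View pics/scene2.png

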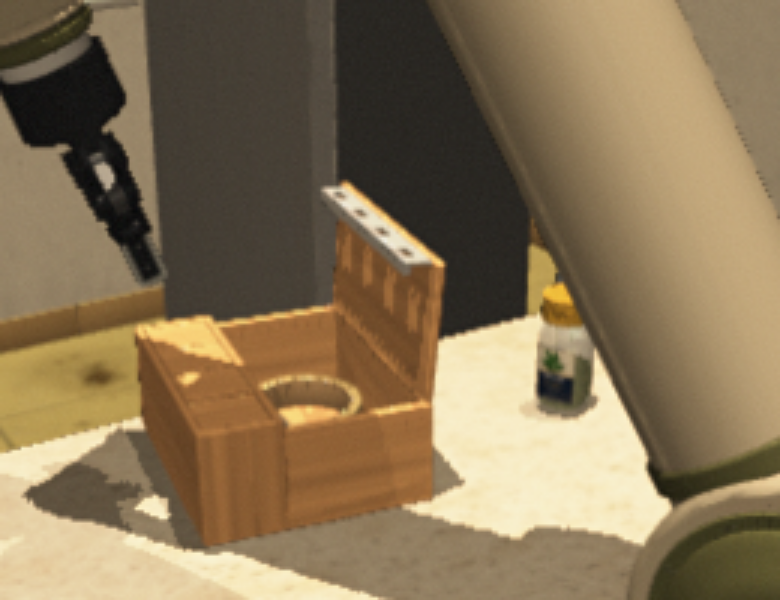

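The scene view shows the lid standing just past upright, spanning roughly (330,190) to (440,400). It measures 1.66 rad, the gripper is clear at (150,275), and the spice jar is upright.

```bash
python3 -c "
from h import *
print(finish_job())"
```

```text
the job is handed in; nothing more can be done
None
```

The box is open and the job is handed in: the y = -69 mm tile was the catch button, and the lid stands at its stop at a measured 1.66 rad. The robot was touching nothing and the other items were left alone. The wrist force peaked at about 52 N when the fingertips met the stop; no verdict was returned.

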